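# Cover the sample cassette and hold it home in the measuring port

### The arm

A 6-joint arm with a two-finger parallel gripper is mounted at the origin on the work surface. World frame = base frame: x ahead of the robot, y to its left, z up, the work surface at z = 0. Lengths are in m, angles in rad, forces in N, time in s.
With the tool pointing down it reaches from about 0.35 to 0.975 m from the base axis. Payload 7.1 kg.
Tool frame: the origin (TCP) lies midway between the tips of the shut fingers; the grasp point (between the pads) lies 19 mm behind it (robot.grasp_offset is the distance from the TCP to the grasp point, in m); z points along the fingers, y is the line along which they close (so a half turn about z gives the same grasp; the last joint's range is limited). The gripper opens to 88 mm and grips with 3 to 60 N. Pads are 20 mm wide; open, the fingers measure 115 mm over their backs; the gripper's body (75 mm by 178 mm) begins 61 mm behind the grasp point.
Start: joints at [1.146, 0.423, 1.63, -0, 1.089, -0.019], TCP at [0.247, 0.574, 0.223] pointing down, gripper open.
Joint ranges: [-3, 3], [-0.9, 2.11], [0.09, 2.58], [-1.31, 4.45], [0.11, 2.69], [-2.54, 2.54]. Speed limits (rad/s): [2.39, 2.39, 3.01, 3.14, 3.14, 3.14].

### API

Orientations are given as [roll, pitch, yaw] about the fixed x, y, z axes, in that order (R = Rz(yaw) Ry(pitch) Rx(roll)).
In Python, from rig import robot gives the robot as it stands.
- The arm moves only by the shell command python3 -m pendant 'ROWS' [FORCE]. ROWS is JSON, a list of rows, each a list of 3 entries, a list of its own where there are three numbers: the shift along the tool's x, y, z in mm, then the turn about the tool's z in rad, then the opening, from 0 (shut) to 1 (fully open). A call has 1 to 12 rows; each row is the pose to reach, as a shift and turn from the pose commanded when the call began, along the tool's axes at that moment; what a row does not reach only later rows make up. A row lasts 1/12 s, in which the tool goes at most 41.7 mm and 7.16 degrees, less where a joint would pass 70% of its speed; a pose out of reach is approached as far as the arm can. A call with a gripper value outside its range is refused whole. The fingers move at their own pace and stop on an object; FORCE is the grip in N (left out, the last holds). Time passes only in rows, so rows that repeat a pose let the fingers close. It gives the time, the measured TCP pose, the force, the opening and the grip force at its end, in the units of the state.
- robot.observe(): the state, without advancing time (a new reading comes with each control period).
- robot.camera(name): name is "scene" or "side" or "wrist"; returns (picture, depth): 420x560x3 uint8, blue, green, red; 420x560 float32, m along the optical axis (not along the pixel's ray), 0 where there is no reading.
- robot.camera_params(name): a dict with "fovy" (degrees; the focal length in pixels is half the picture's height over the tangent of half this angle, whatever the lens; pixels are square), "cx", "cy" (the principal point, pixels), "D" ([k1, k2, p1, p2, k3] as OpenCV has them; the pictures are not rectified), "xyz" and "attitude" of the camera in the world; the wrist camera has in their place "mount" (4x4, takes a point from camera to tool coordinates, whose origin is the TCP and whose axes are the flange's). Camera axes: x right, y down, z forward; pixel columns grow to the right and rows downward; lengths in m; the calibration is good to about 2 mm. A picture is of the moment at which its call begins: read the wrist's pose just before it. camera_params takes no time and is no camera call.
- robot.close_job(): hands the job in; it is judged then, once.
Trained networks look in the newest picture that a camera, given by its name, has taken for a name from the list of things; names that differ only in an ending like _2 or _b are one class to them, and where a whole thing is asked for, a point or a joint stands for the part that bears it (a point fixed in the world has none). Each returns a list of dicts, best first, with "confidence" (0 to 1); they miss things now and then, are a little off and sometimes report something else, mostly with a low value. They report only what shows in the picture. A call takes as long as a camera call. They do not tell look-alikes from the thing itself.
- robot.recognise(camera, target): "rect" ([left, top, right, bottom] in pixels, round what is visible of it).
- robot.regions_of(camera, target): "pixels" (420x560 bool, what is visible of it) and "rect" ([left, top, right, bottom] in pixels, round what is visible of it).
The state is a dict: "clock": time; "q": joint angles; "joint_vel": joint speeds; "joint_efforts": joint torques, N m; "tool_pos": TCP position; "ee_rot": TCP orientation; "force": force on the tool from outside, world axes, zero at the start; "wrist_torque": the same for the moment, N m; "width": opening from 0.0 (shut) to 1.0 (fully open); "gripper_force": force on a finger pad.
Only numpy, scipy, OpenCV 4.12 (cv2) and the standard library are available. Lean on these libraries where they do the work, as an engineer would, in place of code of your own. Each camera call takes 0.05 s, during which the arm holds its last target. There are 200 camera calls.

### The job

Put the rectangular cover on the open sample cassette and let go of it, then push the cassette itself (not its cover) along its channel, against the port's sprung plunger, until it meets the steel stop. The spring pushes it back out, so finish while still holding the cassette firmly against the stop with the fingers, without touching the cover. Do not ram the stop, and leave the small square cover and the beaker where they stand.

Things in the scene. Friction and masses are not known exactly. Their poses are not given: they have to be found in the camera images.
- port: Fixed white measuring port, grey deck before it. Origin on the table below the middle of the stop's face; +y is the push direction, x across, z up. Deck: top 20 mm above the table, 120 mm wide, y = -250 to 30 mm. Two aluminium rails (12 mm above the deck, 8 thick, 73 apart inside, y = -200 to 0) form the channel. White housing: y = 20 to 140 mm, 170 wide, 64 tall.
- stop: The hard stop, fixed to the port: two steel blocks 16 mm wide at x = +-24 mm, up to 46 mm above the table, their faces at y = 0 of the port. Its frame is the port's frame.
- stop_face (a point): Midpoint of the stop's face, between the blocks, 38 mm above the table (18 mm above the deck); axes as the port's.
- plunger_tip (a point): Tip of the sprung plunger, a steel pin 16 mm across between the stop blocks, at rest 14 mm in front of the stop's face; it moves with the plunger.
- plunger (a joint): How far the plunger is pressed in (m): 0 at rest, 0.014 when the cassette meets the stop. Spring: about 2.5 N to start it, 7.4 N at 0.014; it springs back when let go.
- cassette: Loose open aluminium box on the deck between the rails, 70 mm wide (x), 90 long (y), 32 tall, 4 mm walls, a white sample disc inside (up to z = 18 mm). Origin at the centre of its underside, axes as the port's, 20 mm above the table on the deck. At the start 20 to 65 mm lie between its front wall and the plunger's tip. It is home when its origin is 45 mm before the stop's face. 0.18 to 0.28 kg.
- cassette_rear (a point): Middle of the outside of the cassette's flat rear wall (y = -45 mm, 16 mm above its underside), where it is pushed, towards +y of the port. With the cover on it takes 1 to 5 N to slide, besides the spring's force.
- cover: Loose aluminium cover 66 (x) by 86 mm (y), 0.1 kg. Origin at the centre of its underside, z up. Stepped plug 57 x 77 mm, z = 0 to 7 (enters the cassette's 62 x 82 opening); plate z = 7 to 12; grey upright grip bar 12 mm thick (x), 50 long (y), z = 12 to 38. Seated, its plate rests on the cassette's rim, origin 25 mm above the cassette's, long sides along long sides (either way round).
- small_cover: decoy, not needed: smaller square aluminium cover, 50 x 50 x 8 mm, with an 18 mm tall round knob. Origin at the centre of its underside.
- beaker: bystander: glass beaker, 64 mm across, 70 mm tall. Origin at the centre of its underside.
There are look-alikes about, which are no part of the job. What is shaped like the cover but red is not meant.

How it is judged:
By the outcome, as a careful person would: the job done as asked, in the order asked, and still so for the second after the job is handed in, while the arm keeps its last pose, push and grip.
It also fails if it takes over 61 s, if anything falls off the work surface, if the arm or the gripper's body presses on something with over 40 N, if the wrist force passes 120 N, or if a joint passes its speed limit or range.

## Working session

There is one attempt and no reset: what is moved stays moved. The work goes in short steps, Python scripts to look and compute and a shell command to move; the robot and the scene stay as the last step left them, time stands still between calls to the robot, and variables do not carry over. Pictures are saved under pics/ and viewed, at most 10 in all, crops included, and the job is handed in when it is done.

```bash
mkdir -p pics; ls
cat > h.py <<'E'
import numpy as np, cv2
from scipy.spatial.transform import Rotation as R
from rig import robot
def cam(n):
    s=robot.observe(); p=robot.camera_params(n); im,d=robot.camera(n)
    f=210/np.tan(np.radians(p["fovy"])/2)
    K=np.array([[f,0,p["cx"]],[0,f,p["cy"]],[0,0,1]]); T=np.eye(4)
    if "mount" in p:
        B=np.eye(4);B[:3,:3]=R.from_euler("xyz",s["ee_rot"]).as_matrix();B[:3,3]=s["tool_pos"];T=B@np.array(p["mount"])
    else:
        a=np.array(p["attitude"]); T[:3,3]=p["xyz"]
        T[:3,:3]=a if a.shape==(3,3) else R.from_euler("xyz",a).as_matrix()
    v,u=np.mgrid[:420,:560]
    n_=cv2.undistortPoints(np.stack([u,v],-1).reshape(-1,1,2).astype(np.float64),K,np.array(p["D"])).reshape(420,560,2)
    P=np.dstack([n_,np.ones((420,560))])*d[...,None]
    W=P@T[:3,:3].T+T[:3,3]; W[d==0]=np.nan
    return im,d,W
E
python3 - <<'E'
from h import *
print(robot.observe()); 
for n in("scene","side","wrist"):
    print(n,robot.camera_params(n))
    im,d,W=cam(n); cv2.imwrite(f"pics/{n}0.png",im); np.save(f"{n}0.npy",W)
    for t in("cover","cassette","small_cover","port","beaker"):
        for r in robot.regions_of(n,t)[:4]:
            m=r["pixels"]; print(n,t,round(r["confidence"],2),np.round(r["rect"]),np.round(np.nanmedian(W[m],0),3),im[m].mean(0).round())
a=cv2.imread("pics/scene0.png")
E
```

```text
pics
{'clock': 0.0, 'q': array([ 1.14601783e+00,  4.23842907e-01,  1.63072880e+00, -1.63128862e-05,
        1.08859349e+00, -1.90211675e-02]), 'joint_vel': array([-0.00094879,  0.00093681,  0.00011306, -0.00108079,  0.00040257,
       -0.00058226]), 'joint_efforts': array([ 1.03846836e-03, -5.44623005e+01, -2.73668218e+01,  6.43786462e-02,
        2.27232941e-02, -1.13815031e-04]), 'tool_pos': array([0.24644973, 0.57372578, 0.22188517]), 'ee_rot': array([-3.14002012e+00, -1.54714456e-05,  2.73584289e+00]), 'force': array([-0.15657549, -1.02547156, -0.21236116]), 'wrist_torque': array([-0.05655157,  0.03219071, -0.03144933]), 'gripper_force': 0.0, 'width': 0.9976930448843171}
scene {'fovy': 53.661394367782655, 'cx': 282.4251331215724, 'cy': 205.2605555032787, 'D': array([0.01775415, 0.        , 0.        , 0.        , 0.        ]), 'xyz': array([1.20520102, 0.13985825, 0.53566189]), 'attitude': array([-2.18929616, -0.02110387,  1.62385529])}
scene cover 0.88 [352. 191. 395. 222.] [0.467 0.305 0.013] [120. 125. 129.]
scene cover 0.78 [347. 234. 399. 263.] [0.599 0.286 0.013] [ 56.  61.
[... 1041 characters left out ...]
48  0.059] [ 97. 103. 106.]
wrist {'fovy': 62.07989657569608, 'cx': 283.7675594942654, 'cy': 195.04277086777012, 'D': array([-0.06679802,  0.        ,  0.        ,  0.        ,  0.        ]), 'mount': array([[-5.71845488e-05, -9.60431509e-01, -2.78516272e-01,
         7.63659784e-02],
       [ 9.99999892e-01, -1.83364575e-04,  4.26993266e-04,
        -5.81660621e-04],
       [-4.61167804e-04, -2.78516217e-01,  9.60431416e-01,
        -1.61449991e-01],
       [ 0.00000000e+00,  0.00000000e+00,  0.00000000e+00,
         1.00000000e+00]])}
wrist cover 0.65 [146. 362. 200. 401.] [0.453 0.321 0.012] [130. 131. 135.]
wrist small_cover 0.72 [252. 362. 294. 389.] [0.505 0.449 0.007] [151. 153. 157.]
```

View pics/scene0.png

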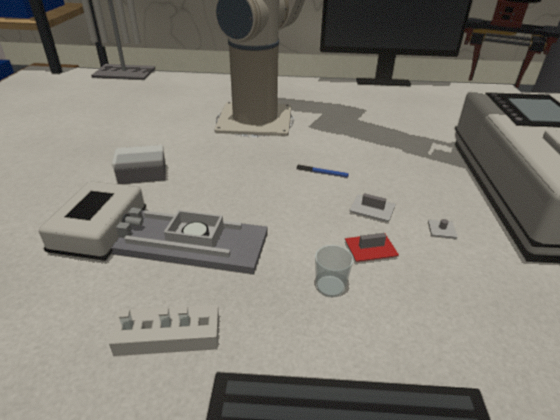

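View pics/side0.png

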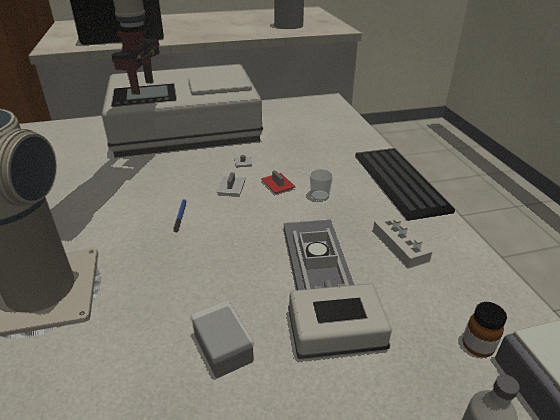

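Scene view: silver rectangular cover with a bar at (373,206). It could be confused with the red twin at (371,247) or the small square cover with a round knob at (442,229). I choose (373,206). The cassette is at (194,229) in the channel, with the port to its left, and the beaker is at (333,270). The side view agrees: cover (231,184), cassette (318,248).

```bash
cat > m.py <<'E'
from h import *
def axis(P):
    c,s,a=cv2.minAreaRect(P[:,:2].astype(np.float32)*1000)
    if s[0]<s[1]: a+=90; s=s[::-1]
    return np.round(c,1),np.round(s,1),round(a%180,1)
def cover(n,W,t="cover",i=0):
    m=robot.regions_of(n,t)[i]["pixels"].astype(np.uint8); m=cv2.dilate(m,np.ones((3,3)))>0
    P=W[m]; P=P[~np.isnan(P).any(1)]
    return P
E
python3 - <<'E'
from m import *
a=cv2.imread("pics/scene0.png")
cv2.imwrite("pics/crop.png",cv2.resize(a[180:280,320:470],None,fx=5,fy=5,interpolation=cv2.INTER_CUBIC))
for n in("scene","side"):
    im,d,W=cam(n)
    P=cover(n,W); 
    for nm,lo,hi in(("plate",.008,.016),("bar",.022,.045)):
        Q=P[(P[:,2]>lo)&(P[:,2]<hi)]; print(n,nm,len(Q),axis(Q) if len(Q)>4 else 0)
    P=cover(n,W,"cassette")
    Q=P[(P[:,2]>.047)&(P[:,2]<.058)]; print(n,"cass rim",len(Q),axis(Q),np.median(Q[:,2]))
    P=cover(n,W,"port"); Q=P[(P[:,2]>.055)&(P[:,2]<.075)]; print(n,"housing",len(Q),axis(Q))
    Q=P[(P[:,2]>.014)&(P[:,2]<.025)]; print(n,"deck",len(Q),axis(Q))
E
```

```text
scene plate 761 (array([590.9, 288.5]), array([86.5, 68.2]), 104.7)
scene bar 271 (array([591.8, 288.5]), array([50. , 14.8]), 104.7)
scene cass rim 483 (array([599.1, -48.4]), array([90.8, 73.4]), 82.9) 0.05181266537944257
scene housing 3582 (array([ 575.7, -247.6]), array([169.8, 121.3]), 172.2)
scene deck 3914 (array([ 591.2, -115. ]), array([392.6, 172.5]), 83.7)
side plate 327 (array([457.7, 307.2]), array([89.3, 66.2]), 69.3)
side bar 77 (array([457.4, 305.8]), array([51.7, 12.4]), 68.7)
side cass rim 311 (array([598.3, -48.3]), array([95.6, 70.7]), 83.3) 0.051877796132151044
side housing 4661 (array([ 584.6, -157.7]), array([305.3, 169.1]), 83.2)
side deck 2296 (array([ 587.2, -114.6]), array([393.8, 170.4]), 83.8)
```

View pics/crop.png

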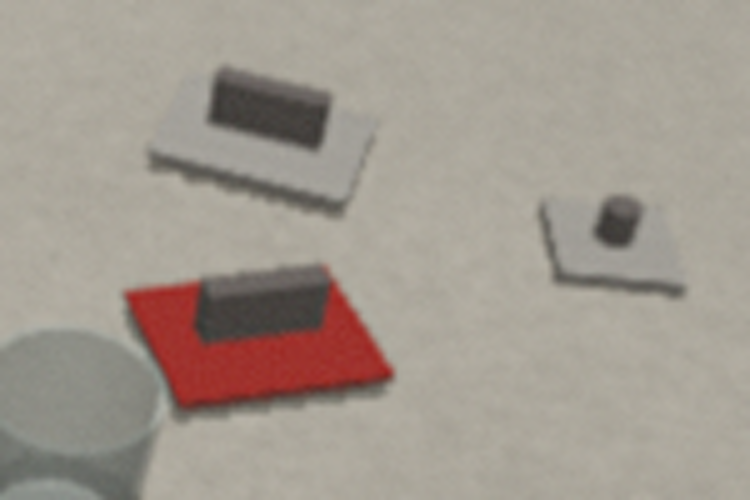

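The crop shows the silver cover with its long bar at (270,105), the red one at (265,335) and the round-knob small one at (620,220), so the choice holds. Next I'll move above it at yaw 69°.

```bash
python3 -m pendant '[[[-300,-163,92],1.53,0.6],[[-300,-163,92],1.53,0.6],[[-300,-163,92],1.53,0.6],[[-300,-163,92],1.53,0.6],[[-300,-163,92],1.53,0.6],[[-300,-163,92],1.53,0.6],[[-300,-163,92],1.53,0.6],[[-300,-163,92],1.53,0.6],[[-300,-163,92],1.53,0.6],[[-300,-163,92],1.53,0.6],[[-300,-163,92],1.53,0.6],[[-300,-163,92],1.53,0.6]]'
python3 -m pendant '[[[0,0,0],0.01,0.6],[[0,0,0],0.01,0.6],[[0,0,0],0.01,0.6]]'
cat >> m.py <<'E'
def totool(p,yaw=None):
    s=robot.observe(); M=R.from_euler("xyz",s["ee_rot"]).as_matrix()
    return np.round(M.T@(np.array(p)-s["tool_pos"]*1000),1), (np.degrees(s["ee_rot"][2])-yaw) if yaw is not None else None
E
python3 - <<'E'
from m import *
s=robot.observe(); print(s["tool_pos"],np.degrees(s["ee_rot"]),s["clock"])
im,d,W=cam("wrist"); cv2.imwrite("pics/w1.png",im)
P=cover("wrist",W)
for nm,lo,hi in(("plate",.008,.018),("bar",.030,.045)):
    Q=P[(P[:,2]>lo)&(P[:,2]<hi)]; a=axis(Q); print(nm,len(Q),a,np.median(Q[:,2]))
print(totool([*a[0],15],a[2]))
E
```

```text
clock: 2.3
tool_pos: [0.4585, 0.3054, 0.1305]
ee_rot: [-3.141, 0.0, 1.228]
force: [-0.9, -0.7, -1.0]
width: 0.597
gripper_force: 0.0
clock: 2.55
tool_pos: [0.458, 0.3062, 0.1308]
ee_rot: [3.141, -0.0, 1.23]
force: [-0.4, -0.2, -0.2]
width: 0.607
gripper_force: 0.0
[0.45798592 0.30615944 0.13076955] [ 1.79992849e+02 -5.39804449e-03  7.04473385e+01] 2.55
plate 6819 (array([458.7, 307.1]), array([86.4, 66.1]), 69.0) 0.011486640574928875
bar 991 (array([458.7, 307.2]), array([50.2, 12. ]), 69.1) 0.03729526828164237
(array([  1.2,   0.4, 115.7]), np.float64(1.2854590970204924))
```

View pics/w1.png

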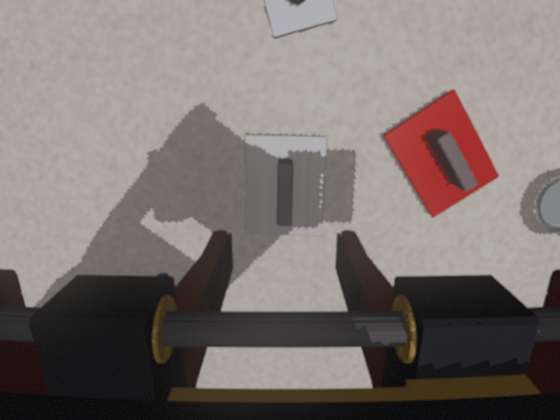

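The wrist view shows the silver cover at (285,185), its bar upright and centred between the fingers, with the red one clear at (440,150). I'll descend, grip and lift.

```bash
python3 -m pendant '[[[1,0,30],0.022,0.6],[[1,0,60],0.022,0.6],[[1,0,90],0.022,0.6],[[1,0,105],0.022,0.6],[[1,0,115],0.022,0.6],[[1,0,115],0.022,0.6],[[1,0,115],0.022,0.6],[[1,0,115],0.022,0.0],[[1,0,115],0.022,0.0],[[1,0,115],0.022,0.0],[[1,0,115],0.022,0.0],[[1,0,115],0.022,0.0]]' 25
python3 -m pendant '[[[0,0,0],0,0],[[0,0,0],0,0],[[0,0,0],0,0],[[0,0,-20],0,0],[[0,0,-50],0,0],[[0,0,-80],0,0],[[0,0,-110],0,0],[[0,0,-120],0,0],[[0,0,-120],0,0],[[0,0,-120],0,0]]'
python3 - <<'E'
from m import *
im,d,W=cam("wrist"); s=robot.observe()
P=cover("wrist",W); M=R.from_euler("xyz",s["ee_rot"]).as_matrix()
T=(P-s["tool_pos"])@M*1000   # cover in tool coords
Q=T[(T[:,2]>-4)&(T[:,2]<8)]; print("plate in tool",len(Q),axis(Q),np.median(Q[:,2]))
for n in("scene","side"):
    im,d,W=cam(n); P=cover(n,W,"cassette"); print(n)
    Q=P[(P[:,2]>.047)&(P[:,2]<.058)]; a=axis(Q); print(a); 
    Q=cover(n,W,"port"); Q=Q[(Q[:,2]>.026)&(Q[:,2]<.036)]; print("rails",len(Q),axis(Q))
print(totool([598.7,-48.4,135],83.2))
E
```

```text
clock: 3.65
tool_pos: [0.4586, 0.3072, 0.0163]
ee_rot: [3.141, -0.001, 1.204]
force: [0.4, -0.8, 0.4]
width: 0.263
gripper_force: 0.0
clock: 4.48
tool_pos: [0.4581, 0.3069, 0.1353]
ee_rot: [3.141, -0.0, 1.204]
force: [0.0, -0.3, -1.6]
width: 0.137
gripper_force: 25.0
plate in tool 0 (array([0., 0.]), array([0., 0.]), 0.0) nan
scene
(array([599.2, -48.7]), array([90.7, 74.1]), 83.1)
rails 1343 (array([ 591.8, -139.1]), array([339. , 165.9]), 82.8)
side
(array([598.5, -48.6]), array([95.4, 70.4]), 83.4)
rails 798 (array([ 580.4, -141.1]), array([341.9, 166.4]), 84.9)
(array([-2.810e+02,  2.588e+02, -1.000e-01]), np.float64(-14.228313540240094))
  return _methods._mean(a, axis=axis, dtype=dtype,
  ret = ret.dtype.type(ret / rcount)
```

```bash
python3 -m pendant '[[[-31,24,-2],-0.03,0],[[-62,48,-2],-0.06,0],[[-93,72,-2],-0.09,0],[[-124,96,-2],-0.12,0],[[-155,120,-2],-0.15,0],[[-186,144,-2],-0.17,0],[[-217,168,-2],-0.19,0],[[-248,192,-2],-0.21,0],[[-279,216,-2],-0.23,0],[[-310,240,-2],-0.248,0],[[-341,264,-2],-0.248,0],[[-364,280,-2],-0.248,0]]'
python3 -m pendant '[[[0,0,0],0,0],[[0,0,0],0,0],[[0,0,0],0,0],[[0,0,0],0,0]]'
python3 - <<'E'
from m import *
im,d,W=cam("wrist"); s=robot.observe(); cv2.imwrite("pics/w2.png",im); np.save("w2.npy",W)
print(s["tool_pos"],np.degrees(s["ee_rot"]),s["clock"],s["width"])
P=cover("wrist",W,"cassette"); print(len(P))
for lo,hi in((.046,.058),(.03,.058)):
    Q=P[(P[:,2]>lo)&(P[:,2]<hi)]; a=axis(Q); print(len(Q),a,np.median(Q[:,2]))
M=R.from_euler("xyz",s["ee_rot"]).as_matrix()
T=(W.reshape(-1,3)-s["tool_pos"])@M*1000
m=(np.abs(T[:,2]-5)<20)&(np.abs(T[:,0])<60)&(np.abs(T[:,1])<60)
Q=T[m]; print("held",len(Q),Q.min(0),Q.max(0)); 
h=np.histogram(Q[:,2],20);print(h[0],h[1].round(1))
E
```

```text
clock: 5.88
tool_pos: [0.59, -0.1364, 0.1375]
ee_rot: [3.141, 0.0, 1.451]
force: [-0.4, -0.3, -1.1]
width: 0.129
gripper_force: 25.0
clock: 6.22
tool_pos: [0.5885, -0.1321, 0.1373]
ee_rot: [-3.141, -0.0, 1.453]
force: [-0.3, -0.3, -0.6]
width: 0.132
gripper_force: 25.0
[ 0.5886376  -0.13188636  0.13748361] [-1.79955053e+02 -1.38015149e-02  8.32661464e+01] 6.2667 0.1379821673938245
14621
3284 (array([599.7, -49.3]), array([91. , 70.6]), 82.9) 0.05127630500841662
8971 (array([599.9, -48.6]), array([99. , 77.9]), 82.8) 0.03755747937029147
held 11297 [-39.43107923 -33.63590236 -14.97437915] [43.33926207 32.92034869  9.46522842]
[  54   65   64   58   56   48   58   54   42   50   44   49   26   19
  156 4319 5619  395   50   71] [-15.  -13.8 -12.5 -11.3 -10.1  -8.9  -7.6  -6.4  -5.2  -4.   -2.8  -1.5
  -0.3   0.9   2.1   3.4   4.6   5.8   7.    8.2   9.5]
```

View pics/w2.png

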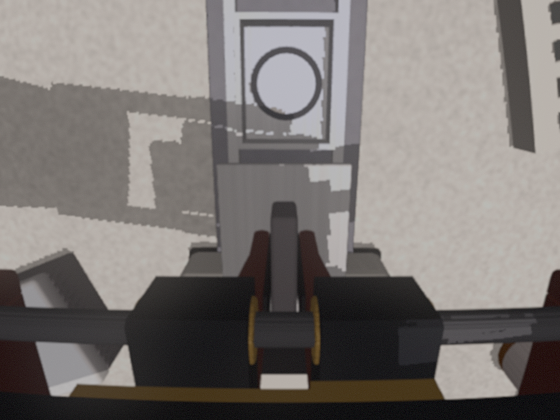

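The wrist view shows the open cassette with its disc at (286,85), and the held cover square in the fingers, its front edge at row 165. The cassette centre is at (599.7,-49.3), yaw 83°. I'll move over it, aiming 1 mm towards the port, and lower.

```bash
python3 -m pendant '[[[28,0.5,0],0.003,0],[[56,1,0],0.003,0],[[82,1.4,0],0.003,0],[[82,1.4,0],0.003,0],[[82,1.4,0],0.003,0],[[82,1.4,20],0.003,0],[[82,1.4,40],0.003,0],[[82,1.4,55],0.003,0],[[82,1.4,62],0.003,0],[[82,1.4,66],0.003,0],[[82,1.4,66],0.003,0],[[82,1.4,66],0.003,0]]'
python3 - <<'E'
from m import *
print(robot.observe()["tool_pos"])
im,d,W=cam("side"); cv2.imwrite("pics/s3.png",cv2.resize(im[200:310,260:380],None,fx=5,fy=5,interpolation=cv2.INTER_CUBIC))
E
python3 -m pendant '[[[0,0,2],0,0],[[0,0,4],0,0],[[0,0,6],0,0],[[0,0,8],0,0],[[0,0,8],0,0],[[0,0,8],0,0]]'
```

```text
clock: 7.32
tool_pos: [0.6006, -0.0523, 0.0722]
ee_rot: [3.141, 0.0, 1.449]
force: [0.6, 0.8, -1.3]
width: 0.135
gripper_force: 25.0
[ 0.60057525 -0.05232435  0.07223291]
clock: 7.87
tool_pos: [0.6001, -0.0519, 0.0635]
ee_rot: [-3.141, -0.0, 1.449]
force: [-0.6, 0.6, -1.2]
width: 0.132
gripper_force: 25.0
```

View pics/s3.png

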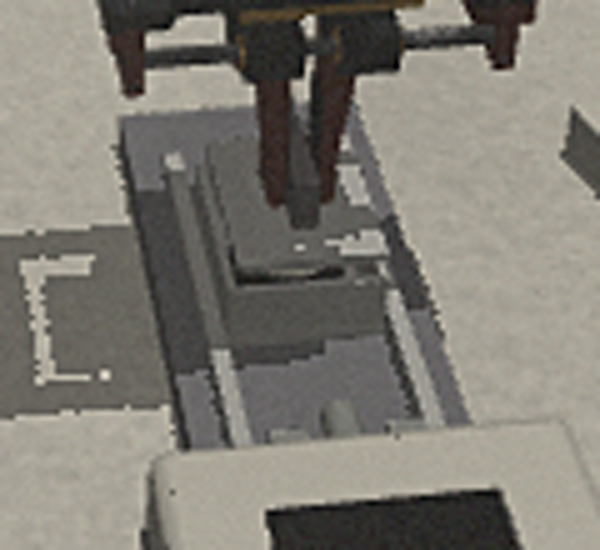

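The cover hangs square over the cassette at (300,270) and is entering the opening without force. I'll lower the last millimetres with a 1 mm correction.

```bash
python3 -m pendant '[[[1,0,0],0,0],[[1,0,1],0,0],[[1,0,2],0,0],[[1,0,2.5],0,0],[[1,0,2.5],0,0],[[1,0,2.5],0,0],[[1,0,2.5],0,0]]'
```

```text
clock: 8.45
tool_pos: [0.6003, -0.051, 0.0612]
ee_rot: [3.142, 0.0, 1.449]
force: [-0.9, -0.3, -0.7]
width: 0.135
gripper_force: 25.0
```

```bash
python3 -m pendant '[[[0,0,0.7],0,0],[[0,0,1.4],0,0],[[0,0,1.4],0,0],[[0,0,1.4],0,0]]'
```

```text
clock: 8.78
tool_pos: [0.6004, -0.051, 0.0609]
ee_rot: [3.141, 0.0, 1.449]
force: [-4.1, 0.4, 9.9]
width: 0.138
gripper_force: 25.0
```

Contact at 10 N at the expected height, so it is seated. Release, lift and look.

```bash
python3 -m pendant '[[[0,0,-1.4],0,0],[[0,0,-1.4],0,0.6],[[0,0,-1.4],0,0.6],[[0,0,-1.4],0,0.6],[[0,0,-1.4],0,0.6],[[0,0,-1.4],0,0.6],[[0,0,-20],0,0.6],[[0,0,-50],0,0.6],[[0,0,-80],0,0.6],[[0,0,-110],0,0.6],[[0,0,-110],0,0.6],[[0,0,-110],0,0.6]]'
python3 - <<'E'
from m import *
im,d,W=cam("wrist"); s=robot.observe(); cv2.imwrite("pics/w4.png",im)
print(s["tool_pos"],s["clock"],s["width"])
for r in robot.regions_of("wrist","cover")[:2]: print(r["confidence"],r["rect"])
P=cover("wrist",W)
for lo,hi in((.051,.063),(.076,.09)):
    Q=P[(P[:,2]>lo)&(P[:,2]<hi)]; print("cover",len(Q),axis(Q),np.median(Q[:,2]),np.ptp(Q[:,2]))
P=cover("wrist",W,"cassette"); Q=P[(P[:,2]>.04)&(P[:,2]<.062)]; print("cass",len(Q),axis(Q))
u=np.array([np.cos(np.radians(83.1)),np.sin(np.radians(83.1))]); 
A=W.reshape(-1,3); A=A[~np.isnan(A).any(1)]
dx=(A[:,:2]-[.5852,-.1682])@np.array([u[1],-u[0]]); dy=(A[:,:2]-[.5852,-.1682])@u
# height profile along centre strip, behind
for y in np.arange(.155,.185,.001):
    m=(abs(dx)<.02)&(abs(dy-y)<.0006); 
    if m.any(): print(round(y,3),np.round(np.percentile(A[m,2],[10,50,90])*1000,1))
E
```

```text
clock: 9.78
tool_pos: [0.6015, -0.0511, 0.1716]
ee_rot: [3.138, -0.0, 1.449]
force: [0.6, 0.7, -0.3]
width: 0.601
gripper_force: 0.0
[ 0.60029802 -0.05098153  0.16995577] 9.8333 0.6019734764420711
0.97 [240.0, 135.3, 326.9, 238.7]
0.4 [275.1, 289.8, 290.1, 313.3]
cover 7238 (array([599.7, -50.1]), array([87.5, 69.4]), 83.0) 0.056402063899839705 0.011872053789508119
cover 1026 (array([599.9, -50.6]), array([50.1, 11.6]), 83.2) 0.08221876037619666 0.008451755369161706
cass 920 (array([599.3, -49. ]), array([89.5, 70.2]), 83.0)
0.155 [55.8 56.6 57.3]
0.156 [55.6 56.3 57.5]
0.157 [55.2 56.2 57.2]
0.158 [55.7 56.4 57.2]
0.159 [55.8 56.6 57.4]
0.16 [55.7 56.4 57.6]
0.161 [53.9 55.5 56.8]
0.162 [50.5 51.4 55. ]
0.163 [50.5 51.4 52.2]
0.164 [21.5 46.1 51.9]
0.165 [19.6 30.7 47.3]
0.166 [18.6 19.4 20.4]
0.167 [18.8 19.6 20.4]
0.168 [18.6 19.2 20.2]
0.169 [18.5 19.3 20.1]
0.17 [18.6 19.4 20.2]
0.171 [18.5 19.5 20.5]
0.172 [18.4 19.7 20.7]
0.173 [18.3 19.3 20.2]
0.174 [18.5 19.2 20.3]
0.175 [18.5 19.6 20.2]
0.176 [18.2 19.3 20.1]
0.177 [18.5 19.4 20.2]
0.178 [18.7 19.4 20.4]
0.179 [18.4 19.5 20.1]
0.18 [18.7 19.4 20.3]
0.181 [18.5 19.3 20.7]
0.182 [18.3 19.3 20.7]
0.183 [18.5 19.4 20.3]
0.184 [18.5 19.4 20.4]
```

View pics/w4.png

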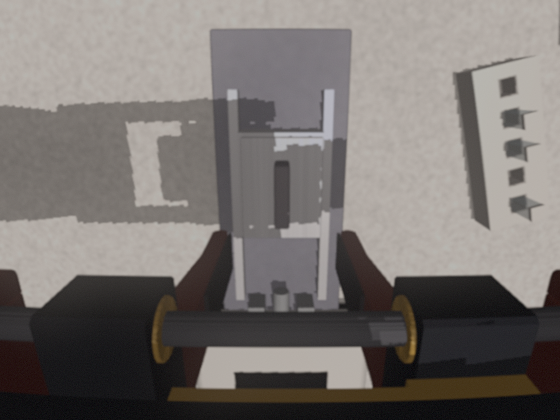

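The wrist view shows the cover seated flat on the cassette at (283,187), with about 3 mm of rear rim exposed at row 135. The plunger and stop are at (280,295). I'll shut the fingers and drop in behind the rear wall.

```bash
python3 -m pendant '[[[27,-0.3,0],0,0],[[54,-0.6,0],0,0],[[81,-1,0],0,0],[[82,-1,0],0,0],[[82,-1,0],0,0],[[82,-1,30],0,0],[[82,-1,60],0,0],[[82,-1,90],0,0],[[82,-1,115],0,0],[[82,-1,135],0,0],[[82,-1,141],0,0],[[82,-1,141],0,0]]' 20
python3 -m pendant '[[[0,0,0],0,0],[[-5,0,0],0,0],[[-10,0,0],0,0],[[-15,0,0],0,0],[[-15,0,0],0,0]]'
python3 - <<'E'
from m import *
s=robot.observe(); u=np.array([.1195,.9928]); d=(s["tool_pos"][:2]-[.5997,-.0493])*1000
print(s["tool_pos"],d@u,d@[u[1],-u[0]],s["force"])
E
```

```text
clock: 10.98
tool_pos: [0.6074, 0.0295, 0.0265]
ee_rot: [-3.137, 0.001, 1.448]
force: [0.3, -0.2, 1.3]
width: 0.004
gripper_force: 0.0
clock: 11.4
tool_pos: [0.6079, 0.0145, 0.0298]
ee_rot: [3.14, 0.0, 1.448]
force: [0.4, -1.0, 0.8]
width: 0.003
gripper_force: 0.0
[0.60789328 0.01450453 0.02979614] 64.32423104173719 0.5096502039794855 [ 0.44971491 -1.01539092  0.7554635 ]
```

```bash
python3 -m pendant '[[[-5,0,0],0,0],[[-10,0,0],0,0],[[-15,0,0],0,0],[[-20,0,0],0,0],[[-25,0,0],0,0],[[-30,0,0],0,0],[[-35,0,0],0,0],[[-40,0,0],0,0],[[-45,0,0],0,0],[[-50,0,0],0,0],[[-54,0,0],0,0],[[-56,0,0],0,0]]'
python3 - <<'E'
from m import *
s=robot.observe(); u=np.array([.1195,.9928]); o=np.array([.5852,-.1682]); d=(s["tool_pos"][:2]-o)*1000
print(s["tool_pos"],"tcp before stop",d@u,d@[u[1],-u[0]],s["force"])
for n in("scene","side"):
    im,d,W=cam(n); P=cover(n,W)
    for r in range(2):
        try: Q=cover(n,W,"cover",r)
        except IndexError: break
        Q=Q[(Q[:,2]>.07)&(Q[:,2]<.09)]
        if len(Q)>5: a=axis(Q); e=a[0]-o*1000; print(n,a,"cover centre before stop",e@u,e@[u[1],-u[0]])
E
```

```text
clock: 12.4
tool_pos: [0.6005, -0.0406, 0.0287]
ee_rot: [-3.141, 0.0, 1.448]
force: [0.6, 3.8, 3.3]
width: 0.011
gripper_force: 2.0
[ 0.6005188  -0.04059523  0.02873629] tcp before stop 128.51661647864057 -0.04026804807969252 [0.64640423 3.807182   3.26190795]
scene (array([684.5, 236.1]), array([25.7,  3.2]), 10.1) cover centre before stop 413.25539 50.271189999999955
side (array([593.1, -97.6]), array([51.7, 12.2]), 83.6) cover centre before stop 71.03572999999999 -0.5935800000000213
```

```bash
python3 -m pendant '[[[-3,0,0],0,0],[[-6,0,0],0,0],[[-9,0,0],0,0],[[-12,0,0],0,0],[[-14,0,0],0,0],[[-16,0,0],0,0],[[-18,0,0],0,0],[[-20,0,0],0,0],[[-22,0,0],0,0]]'
python3 -m pendant '[[[-1,0,0],0,0],[[-2,0,0],0,0],[[-3,0,0],0,0]]'
```

```text
clock: 13.55
tool_pos: [0.5979, -0.0617, 0.0287]
ee_rot: [-3.141, -0.0, 1.449]
force: [0.0, 5.1, -1.3]
width: 0.004
gripper_force: 2.5
clock: 13.8
tool_pos: [0.5976, -0.0645, 0.0288]
ee_rot: [-3.141, -0.0, 1.449]
force: [0.6, 5.9, -1.3]
width: 0.01
gripper_force: 3.0
```

```bash
python3 -m pendant '[[[-0.7,0,0],0,0],[[-1.4,0,0],0,0],[[-2,0,0],0,0],[[-2,0,0],0,0]]'
python3 -m pendant '[[[-0.5,0,0],0,0],[[-1,0,0],0,0],[[-1,0,0],0,0]]'
python3 -m pendant '[[[-0.5,0,0],0,0],[[-1,0,0],0,0],[[-1,0,0],0,0]]'
```

```text
clock: 14.13
tool_pos: [0.5974, -0.0664, 0.0288]
ee_rot: [-3.142, -0.001, 1.449]
force: [1.2, 6.8, -1.0]
width: 0.008
gripper_force: 3.3
clock: 14.38
tool_pos: [0.5973, -0.0672, 0.0288]
ee_rot: [-3.141, -0.001, 1.449]
force: [0.7, 7.2, -0.5]
width: 0.002
gripper_force: 3.4
clock: 14.63
tool_pos: [0.5972, -0.0682, 0.0288]
ee_rot: [-3.142, -0.001, 1.449]
force: [1.1, 7.3, -1.3]
width: 0.007
gripper_force: 3.6
```

```bash
python3 -m pendant '[[[-0.5,0,0],0,0],[[-1,0,0],0,0],[[-1,0,0],0,0]]'
python3 -m pendant '[[[-0.5,0,0],0,0],[[-1,0,0],0,0],[[-1,0,0],0,0]]'
python3 -m pendant '[[[-0.5,0,0],0,0],[[-1,0,0],0,0],[[-1,0,0],0,0]]'
```

```text
clock: 14.88
tool_pos: [0.5971, -0.0687, 0.0288]
ee_rot: [-3.141, -0.001, 1.448]
force: [1.3, 9.2, -0.5]
width: 0.006
gripper_force: 4.9
clock: 15.13
tool_pos: [0.5971, -0.0687, 0.0289]
ee_rot: [-3.142, -0.002, 1.448]
force: [1.6, 15.8, -0.6]
width: 0.004
gripper_force: 7.5
clock: 15.38
tool_pos: [0.597, -0.0688, 0.0289]
ee_rot: [-3.141, -0.003, 1.448]
force: [2.1, 20.4, -0.7]
width: 0.006
gripper_force: 10.2
```

The force rises steeply with no motion, 100 mm from the stop as expected, so the cassette is at the stop. I'll verify the hold and the cover.

Run:
```python
from m import *
s=robot.observe(); u=np.array([.1195,.9928]); o=np.array([.5852,-.1682]); d=(s["tool_pos"][:2]-o)*1000
print("tcp before stop",d@u,d@[u[1],-u[0]],s["force"])
im,d,W=cam("side"); cv2.imwrite("pics/s5.png",cv2.resize(im[200:310,260:380],None,fx=5,fy=5,interpolation=cv2.INTER_CUBIC))
for lo,hi in((.05,.062),(.07,.09)):
    Q=cover("side",W); Q=Q[(Q[:,2]>lo)&(Q[:,2]<hi)]; a=axis(Q); e=a[0]-o*1000; print(a,np.median(Q[:,2]),"cover before stop",e@u,e@[u[1],-u[0]])
```

```text
tcp before stop 100.13884370191845 -0.1271175586110029 [ 2.12056874 20.38452008 -0.67866979]
(array([0., 0.]), array([0., 0.]), 0.0) nan cover before stop 97.05756 -601.0864600000001
(array([0., 0.]), array([0., 0.]), 0.0) nan cover before stop 97.05756 -601.0864600000001
  return _methods._mean(a, axis=axis, dtype=dtype,
  ret = ret.dtype.type(ret / rcount)
```

View pics/s5.png

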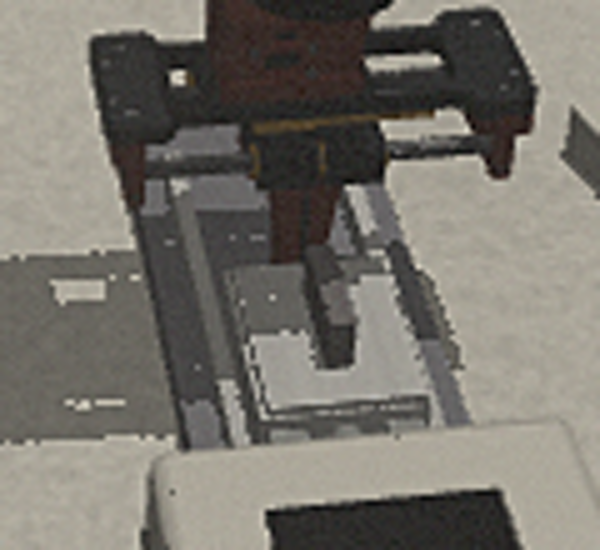

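The picture shows the cover seated at (330,340) and the cassette against the stop blocks at row 430. The shut fingers are behind its rear wall at (300,250), clear of the bar. I'll hand it in.

```bash
python3 -c "
from rig import robot
print(robot.close_job())"
```

```text
the job is handed in; nothing more can be done
None
```

The cover is on the cassette and released, and I handed the job in at about 15.5 s with the shut fingers holding the cassette against the stop at about 20 N, clear of the cover; the verdict was not shown.

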